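# Hold the brittle ring mandrel ready over the soldering turntable

## Robot

A 6-joint arm with a two-finger parallel gripper is mounted at the origin on the work surface. World frame = base frame: x ahead of the robot, y to its left, z up, the work surface at z = 0. Lengths are in m, angles in rad, forces in N, time in s.
With the tool pointing down it reaches from about 0.425 to 0.95 m from the base axis. Payload 14.7 kg.
Tool frame: the origin (TCP) lies at the very end of the fingers, on their centre line; the grasp point (between the pads) lies 19 mm behind it; z points along the fingers, y is the line along which they close (so a half turn about z gives the same grasp; the last joint's range is limited). The gripper opens to 85 mm and grips with 20 to 120 N. Pads are 22 mm wide; open, the fingers measure 114 mm over their backs; the gripper's body (76 mm by 85 mm) begins 54 mm behind the grasp point. The pads swing forward as they close: fully open they stand 13 mm farther back than shut.
Start: joints at [1.285, 0.48, 1.596, -0, 1.065, -0.047], TCP at [0.154, 0.632, 0.231] pointing down, gripper open.
Joint ranges: [-2.75, 2.75], [-0.82, 2.05], [0.23, 2.67], [-1.56, 4.7], [0.09, 2.69], [-2.92, 2.92]. Speed limits (rad/s): [1.89, 1.89, 2.39, 3.01, 3.01, 3.01].

## Interface

Orientations are given as [roll, pitch, yaw] about the fixed x, y, z axes, in that order (R = Rz(yaw) Ry(pitch) Rx(roll)).
In Python, from rig import readout, camera, camera_params, workorder gives the robot as it stands.
- The arm moves only by the tool drive_tool, never from a script. Its argument "moves" is text: rows parted by semicolons, each of 7 numbers parted by spaces: the shift along the tool's x, y, z in mm, then the turn, a rotation vector about the tool's x, y, z in rad, then the closure, from -1 (fully open) to 1 (shut). A call has exactly 10 rows; each row shifts and turns the commanded pose from where the row before left it, along the tool's axes as they then stand; what a row does not reach is not made up. A row lasts 1/8 s, in which the tool goes at most 62.5 mm and 10.7 degrees, less where a joint would pass 70% of its speed; a pose out of reach is approached as far as the arm can. A call is refused whole if a number of a shift passes 62.5 or a number of a turn 0.188, either way. A call with a gripper value outside its range is refused whole. The fingers move at their own pace and stop on an object; "grip_force" is the grip in N (left out, the last holds). Time passes only in rows, so rows that do not move let the fingers close, or fill a call up. It gives the time, the measured TCP pose, the force, the opening and the grip force at its end, in the units of the state.
- readout.read_state(): the state, without advancing time (a new reading comes with each control period).
- camera(name): name is "side" or "top" or "wrist"; returns the picture (400x640x3 uint8, blue, green, red); there is no depth.
- camera_params(name): a dict with "fovy" (degrees; the focal length in pixels is half the picture's height over the tangent of half this angle, whatever the lens; pixels are square), "cx", "cy" (the principal point, pixels), "dist" ([k1, k2, p1, p2, k3] as OpenCV has them; the pictures are not rectified), "R" (3x3) and "t" (3): a world point X has camera coordinates R X + t. Camera axes: x right, y down, z forward; pixel columns grow to the right and rows downward; lengths in m; the calibration is good to about 2 mm. A picture is of the moment at which its call begins: read the wrist's pose just before it. camera_params takes no time and is no camera call; for the wrist camera it gives the pose at the moment of the call.
- workorder.finish_job(): hands the job in; it is judged then, once.
The state is a dict: "time_s": time; "joint_positions": joint angles; "qd": joint speeds; "tau": joint torques, N m; "position": TCP position; "tool_rot": TCP orientation; "wrist_force": force on the tool from outside, world axes, zero at the start; "moment": the same for the moment, N m; "gripper_width": finger opening in m; "finger_force": force on a finger pad.
Only numpy, scipy, OpenCV 4.12 (cv2) and the standard library are available. Lean on these libraries where they do the work, as an engineer would, in place of code of your own. Each camera call takes 0.05 s, during which the arm holds its last target. There are 200 camera calls.

## Task

Draw the ring mandrel (the tool with the stout round wooden handle) out of the sloping wooden holder by its handle, turn it level, and finish holding it there, still and level, with the handle above the middle of the firebrick tile on the soldering turntable and about 15 cm above the tile, so that a ring can be slipped on. Its graphite is brittle: grip it lightly, with a grip of no more than 40 N, and do not wrench it against the holder. Leave the other two tools in the holder and everything else on the bench where they are.

Things in the scene. Friction and masses are not known exactly. Their poses are not given: they have to be found in the camera images.
- mandrel_handle (a point): Middle of the ring mandrel's handle, on its axis: a plain round wooden cylinder 28 mm in diameter and 90 mm long. z points along the axis from the graphite tip to the free end of the handle: the free end is at z = +45 mm, the shoulder between handle and graphite at z = -45 mm. At the start the shoulder rests on the holder's face and the handle slopes up at 45 degrees.
- holder: Sloping wooden holder, fixed, 240 mm wide (y), about 125 mm high, on a foot 150 x 250 mm. Origin under the foot's middle, z up. Three 21 mm square bores, 85 mm apart along y, 95 mm deep, slope at 45 degrees, mouths facing up and towards its +x; the middle mouth is at x 36, z 101 mm. The mandrel may stand in any; tools slide out along the bore with 1.5 mm play each side.
- tile_top (a point): Centre of the upper face of the firebrick tile, a pale block 80 mm (x) by 120 mm (y) by 40 mm that lies in the middle of the soldering turntable, a rusty round pan 220 mm across on a low foot. Fixed, z up. The tile's top is 70 mm above the bench and stands above the pan's rim (48 mm).
- scriber: Scriber in another bore of the holder: slim round wooden handle, 16 mm in diameter, its end 100 mm from the bore's mouth, with a 28 mm brass collar. Origin at the bore's mouth, z along its handle. Leave alone.
- punch: Doming punch in another bore of the holder: short steel stem with a 24 mm ball at its end, its end 52 mm from the bore's mouth, with a 28 mm collar. Origin at the bore's mouth, z along its stem. Leave alone.
- charcoal: Black charcoal block 50 x 80 x 30 mm, origin under its centre. Leave alone.
- flux: Closed glass jar, 56 mm in diameter, 60 mm high, origin under its centre. Leave alone.
- benchblock: Steel bench block 65 x 65 x 20 mm, origin under its centre. Leave alone.
- ringblank: Brass ring blank, 32 mm in diameter, 12 mm high, lying flat, origin under its centre. Leave alone.
- tweezers: Steel tweezers with wooden grip, about 135 mm long, 10 mm high, lying along its x, origin under the middle. Leave alone.
- mandrel: The same ring mandrel, origin on its axis at the shoulder between handle and graphite, same axes. Along -z from here runs the dark graphite rod, 88 mm long: 18 mm in diameter for 46 mm, then tapering to 12 mm at the tip. It balances within about 15 mm of this shoulder. 75 g, give or take a third.
- turntable: The soldering turntable: origin under its centre, directly below tile_top.

How it is judged:
At the end, for the whole second after the job is handed in: The mandrel is held by the fingers alone, level within 10 degrees, its handle's middle within 80 mm (horizontally) of the tile's centre and 80 to 230 mm above the tile, at rest (under 30 mm/s and 0.3 rad/s), touching neither holder nor turntable (angle between mandrel_handle's own z axis and vertical between 1.396 and 1.745 rad and horizontal distance between mandrel_handle and tile_top below 0.08 m and height (world z) of mandrel_handle between 0.15 and 0.3 m and linear speed of mandrel below 0.03 m/s and angular speed of mandrel below 0.3 rad/s and contact force between the fingers and mandrel above 1 N and contact force between mandrel and holder below 0.1 N and contact force between mandrel and turntable below 0.1 N); the arm keeps its last pose, push and grip.
It fails at once if the mandrel is gripped with more than about 50 N by each finger (the two fingers together 100 N) (contact force between the fingers and mandrel above 100 N).
It fails at once if the mandrel is wrenched against the holder with more than 20 N (contact force between mandrel and holder above 20 N).
It fails at once if another tool or loose thing is moved by more than 25 mm (distance of any of scriber, punch, charcoal, flux, benchblock, ringblank, tweezers from where it was at the start of the episode above 0.025 m).
It also fails if it takes over 48 s, if anything falls off the work surface, if the arm or the gripper's body presses on something with over 40 N, if the wrist force passes 120 N, or if a joint passes its speed limit or range.

## Working session

There is one attempt and no reset: what is moved stays moved. The work goes in short steps, Python scripts to look and compute and a tool call to move; the robot and the scene stay as the last step left them, time stands still between calls to the robot, and variables do not carry over. Pictures are saved under pics/ and viewed, at most 10 in all, crops included, and the job is handed in when it is done.

Besides the shell and the picture viewer there is one more tool, called by a JSON object that holds its "name" and its "arguments", one argument or row to a line. drive_tool: Moves the arm, as the interface text tells. Its arguments: {"type":"object","properties":{"moves":{"type":"string"},"grip_force":{"type":"number"}},"required":["moves"]}

```bash
mkdir -p pics
cat > h.py <<'E'
import numpy as np, cv2
from rig import readout, camera, camera_params, workorder
def K(p):
    f=200/np.tan(np.radians(p['fovy'])/2); return np.array([[f,0,p['cx']],[0,f,p['cy']],[0,0,1]])
def ray(p,uv):
    n=cv2.undistortPoints(np.array([[uv]],float),K(p),np.array(p['dist'],float))[0,0]
    R=np.array(p['R']);t=np.array(p['t']); d=R.T@np.array([n[0],n[1],1]); return -R.T@t, d/np.linalg.norm(d)
def plane(p,uv,z):
    c,d=ray(p,uv); return c+d*(z-c[2])/d[2]
def tri(p1,a,p2,b):
    c1,d1=ray(p1,a);c2,d2=ray(p2,b)
    s=np.linalg.lstsq(np.c_[d1,-d2],c2-c1,rcond=None)[0]
    A=c1+s[0]*d1;B=c2+s[1]*d2; return (A+B)/2,np.linalg.norm(A-B)
def proj(p,X):
    R=np.array(p['R'],float);return cv2.projectPoints(np.array(X,float).reshape(-1,3),cv2.Rodrigues(R)[0],np.array(p['t'],float),K(p),np.array(p['dist'],float))[0][:,0]
E
python3 - <<'E'
from h import *
for n in('side','top'):
    cv2.imwrite(f'pics/{n}0.png',camera(n)); p=camera_params(n); R=np.array(p['R']);print(n,-R.T@np.array(p['t']),R[2],p['fovy'])
s=readout.read_state();print(s)
E
```

```text
side [0.60481385 0.6406118  0.67279655] [ 0.01528121 -0.79000803 -0.61290602] 55.07667425986521
top [ 0.54729712 -0.0400358   0.90349713] [ 0.07457762 -0.00873091 -0.99717699] 54.80189616267539
{'time_s': 0.1, 'joint_positions': array([ 1.28540196e+00,  4.80802951e-01,  1.59681012e+00, -7.87807001e-06,
        1.06510107e+00, -4.66225412e-02]), 'qd': array([-0.00209367, -0.00061996, -0.00117328,  0.00202255,  0.00109303,
       -0.00011485]), 'tau': array([-1.37009247e-04, -9.52261877e+01, -4.31035924e+01,  1.34948218e-04,
        5.40828594e-03,  1.10170445e-04]), 'position': array([0.15362248, 0.63120191, 0.2307149 ]), 'tool_rot': array([-3.14047207e+00, -4.53872937e-05,  2.90282462e+00]), 'wrist_force': array([ 0.27253638, -0.10106284,  0.11103895]), 'moment': array([-0.03588543, -0.01521775, -0.00192991]), 'finger_force': 0.0, 'gripper_width': 0.0855874577641029}
```

View pics/side0.png

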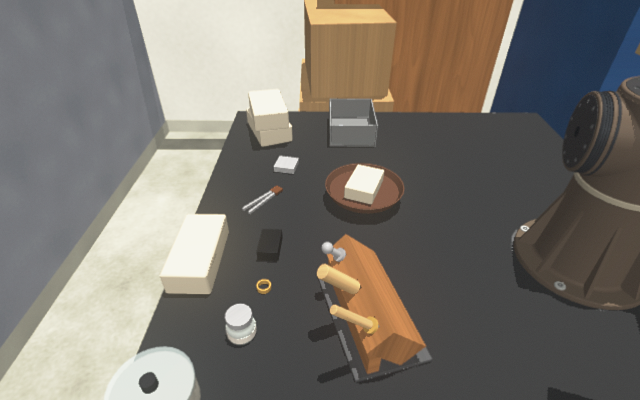

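View pics/top0.png

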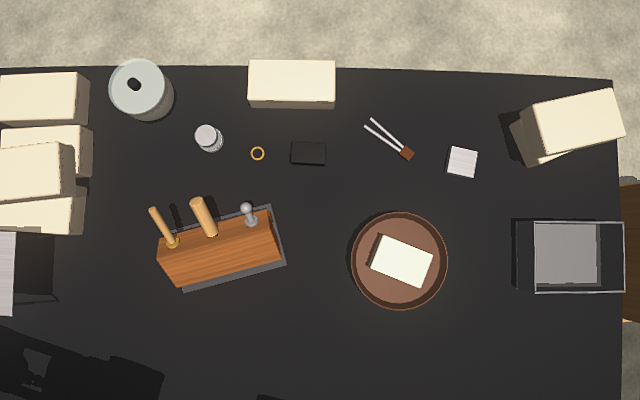

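The side view shows the mandrel in the middle bore, with its free end near (324,271) and its shoulder near (358,286). In the top view the end is near (197,203) and the shoulder near (213,235). The tile is at about (401,261) in the top view and (365,183) in the side view.

Run:
```python
from h import *
out=[]
for n,(x0,y0,w,h) in dict(side=(300,225,140,150),top=(140,185,150,110)).items():
    im=cv2.imread(f'pics/{n}0.png'); c=im[y0:y0+h,x0:x0+w]
    hsv=cv2.cvtColor(im,cv2.COLOR_BGR2HSV)
    for q in ([(340,278),(330,272),(350,318),(390,300),(380,330),(350,250)] if n=='side' else [(200,210),(207,225),(160,220),(200,260),(220,230)]): print(n,q,hsv[q[1],q[0]])
    out.append(cv2.resize(c,(400,400*h//w),interpolation=cv2.INTER_CUBIC))
H=max(o.shape[0] for o in out)
out=[cv2.copyMakeBorder(o,0,H-o.shape[0],0,0,cv2.BORDER_CONSTANT) for o in out]
cv2.imwrite('pics/crop1.png',np.hstack(out))
for n in('top','side'):
    im=cv2.imread(f'pics/{n}0.png'); hsv=cv2.cvtColor(im,cv2.COLOR_BGR2HSV)
    print(n,'tile',hsv[261,401] if n=='top' else hsv[183,365])
```

```text
side (340, 278) [ 19 110 227]
side (330, 272) [ 19 109 231]
side (350, 318) [ 17 116 200]
side (390, 300) [ 13 148 205]
side (380, 330) [ 13 147 177]
side (350, 250) [ 14 146 184]
top (200, 210) [ 17 127 227]
top (207, 225) [ 17 126 226]
top (160, 220) [ 16 130 204]
top (200, 260) [ 13 166 189]
top (220, 230) [ 12 163 155]
top tile [ 32  15 246]
side tile [ 27  11 247]
```

View pics/crop1.png

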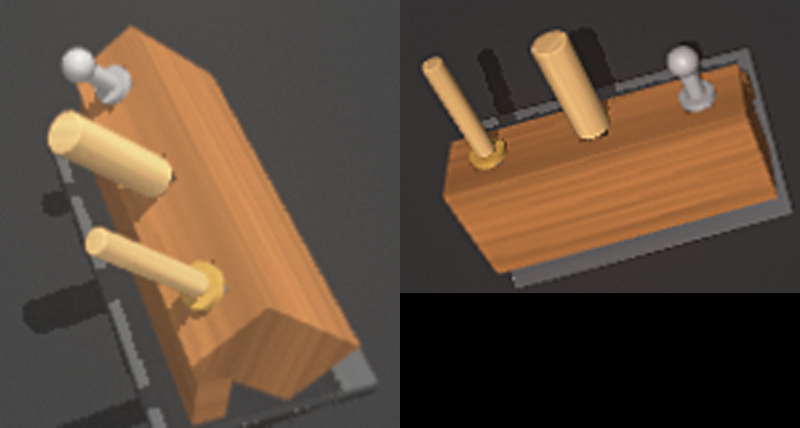

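Run:
```python
from h import *
N=[];C=[]
for n,seed in dict(side=(340,278),top=(203,216)).items():
    p=camera_params(n); im=cv2.imread(f'pics/{n}0.png'); hsv=cv2.cvtColor(im,cv2.COLOR_BGR2HSV)
    m=cv2.inRange(hsv,(15,60,150),(25,141,255)); m=cv2.morphologyEx(m,cv2.MORPH_OPEN,np.ones((3,3),np.uint8))
    _,l=cv2.connectedComponents(m); ys,xs=np.where(l==l[seed[1],seed[0]]); P=np.c_[xs,ys].astype(float)
    c=P.mean(0); a=np.linalg.svd(P-c,full_matrices=False)[2][0]; b=np.array([-a[1],a[0]])
    s=(P-c)@a; w=(P-c)@b; L=s.max()-s.min()
    S=[];M=[]
    for k in np.arange(s.min()+.3*L,s.max()-.25*L,2):
        q=w[abs(s-k)<1.5]; S.append(k);M.append((q.min()+q.max())/2)
    k=np.polyfit(S,M,1); A=[c+a*t+b*np.polyval(k,t) for t in(-L/2,L/2)]
    print(n,len(P),L,np.ptp(w),A)
    o,d1=ray(p,A[0]);_,d2=ray(p,A[1]); nn=np.cross(d1,d2);N.append(nn/np.linalg.norm(nn));C.append(o)
d=np.cross(*N);d/=np.linalg.norm(d);d*=np.sign(d[2])
pt=np.linalg.solve(np.array([N[0],N[1],[0,0,1]]),[N[0]@C[0],N[1]@C[1],.1328])
print('mid',pt,'dir',d,'elev',np.degrees(np.arcsin(d[2])),'yaw',np.degrees(np.arctan2(d[1],d[0])))
yaw=np.arctan2(d[1],d[0])
for n in('side','top'):
    p=camera_params(n); print(n,'proj ends',proj(p,[pt-d*.045,pt,pt+d*.045]))
    im=cv2.imread(f'pics/{n}0.png');hsv=cv2.cvtColor(im,cv2.COLOR_BGR2HSV)
    m=cv2.inRange(hsv,(0,0,225),(180,45,255)); seed=(401,261) if n=='top' else (365,183)
    _,l=cv2.connectedComponents(m); cs,_=cv2.findContours((l==l[seed[1],seed[0]]).astype(np.uint8),0,2)
    r=cv2.minAreaRect(cs[0]); print(r, [plane(p,x,.07).round(3) for x in cv2.boxPoints(r)], plane(p,r[0],.07))
```

```text
side 647 46.07500324826279 16.145358874913192 [array([317.79307705, 267.28032069]), array([358.70666692, 288.47422937])]
top 522 42.500926403621364 13.432226499441796 [array([193.54236017, 197.13295275]), array([212.62220259, 235.11048839])]
mid [0.56832385 0.18182975 0.1328    ] dir [0.68226394 0.18255577 0.70794725] elev 45.068142237880345 yaw 14.979915715618672
side proj ends [[356.2873199  287.22025787]
 [340.68182391 279.13391769]
 [323.88942629 270.4367086 ]]
((364.00457763671875, 178.48109436035156), (33.45012283325195, 25.437652587890625), 13.495734214782715) [array([ 0.543, -0.187,  0.07 ]), array([ 0.52, -0.31,  0.07]), array([ 0.431, -0.27 ,  0.07 ]), array([ 0.46 , -0.154,  0.07 ])] [ 0.48835843 -0.22750292  0.07      ]
top proj ends [[212.26007644 234.39373775]
 [204.53201368 219.06071862]
 [196.23424483 202.51769792]]
((401.56683349609375, 261.329833984375), (53.08607482910156, 35.36854934692383), 21.447736740112305) [array([ 0.471, -0.16 ,  0.07 ]), array([ 0.542, -0.188,  0.07 ]), array([ 0.502, -0.296,  0.07 ]), array([ 0.431, -0.268,  0.07 ])] [ 0.48629545 -0.22781723  0.07      ]
```

```bash
cat > plan.py <<'E'
from h import *
from scipy.spatial.transform import Rotation as Ro
yaw=np.radians(15); h=np.array([np.cos(yaw),np.sin(yaw),0]); Y=np.array([-h[1],h[0],0]); Z=np.array([0,0,1.])
mid=np.array([.5683,.1818,.1328]); d=(h+Z)/2**.5; tile=np.array([.487,-.228,.07])
def Rt(t): 
    z=np.sin(t)*h-np.cos(t)*Z; return np.c_[np.cross(Y,z),Y,z]
def go(P,R):
    s=readout.read_state(); R0=Ro.from_euler('xyz',s['tool_rot']).as_matrix()
    print('t',s['time_s'],'pos',s['position'].round(4),'q',s['joint_positions'].round(2),'w',s['gripper_width'].round(4),'ff',s['finger_force'],'F',s['wrist_force'].round(1))
    print('shift now-frame mm',(R0.T@(P-s['position'])*1e3).round(1),'shift end-frame',(R.T@(P-s['position'])*1e3).round(1),'rotvec',Ro.from_matrix(R0.T@R).as_rotvec().round(3))
T=np.radians(22.5); G=mid+.003*d+.023*Rt(T)[:,2]
E
python3 - <<'E'
from plan import *
print(G); go(G-.15*Rt(T)[:,2],Rt(T))
E
```

```text
[0.57885085 0.18462709 0.11367209]Traceback (most recent call last):
  File "<stdin>", line 2, in <module>
  File "plan.py", line 9, in go
    print('t',s['time_s'],'pos',s['position'].round(4),'q',s['joint_positions'].round(2),'w',s['gripper_width'].round(4),'ff',s['finger_force'],'F',s['wrist_force'].round(1))
                                                                                             ^^^^^^^^^^^^^^^^^^^^^^^^
AttributeError: 'float' object has no attribute 'round'
```

```bash
sed -i "s/s\['gripper_width'\].round(4)/round(s['gripper_width'],4)/" plan.py
python3 - <<'E'
from plan import *
go(G-.15*Rt(T)[:,2],Rt(T))
E
```

```text
t 0.1 pos [0.1536 0.6312 0.2307] q [ 1.29  0.48  1.6  -0.    1.07 -0.05] w 0.0856 ff 0.0 F [ 0.3 -0.1  0.1]
shift now-frame mm [-468.4 -360.9  -21.2] shift end-frame [-227.9 -541.4   71.1] rotvec [-0.099 -0.385 -0.494]
```

{"name": "drive_tool", "arguments": {
  "moves": "-30 -20 -4 0 0 0 -1;-40 -30 -4 0 0 0 -1;-40 -30 -4 0 0 0 -1;-40 -30 -4 0 0 0 -1;-40 -30 -2 0 0 0 -1;-40 -30 -2 0 0 0 -1;-40 -30 0 0 0 0 -1;-40 -30 0 0 0 0 -1;-40 -30 0 0 0 0 -1;-30 -20 0 0 0 0 -1",
  "grip_force": 30
}}

```text
time_s: 1.35
position: [0.4577, 0.2678, 0.2512]
tool_rot: [-3.141, -0.0, 2.902]
wrist_force: [0.5, 0.3, 0.3]
gripper_width: 0.0853
finger_force: 0.0
```

Run:
```python
from plan import *
go(G-.15*Rt(T)[:,2],Rt(T))
```

```text
t 1.35 pos [0.4577 0.2678 0.2512] q [ 0.47  0.29  1.85 -0.    1.   -0.86] w 0.0853 ff 0.0 F [0.5 0.3 0.3]
shift now-frame mm [-87.2 -79.6  -1.1] shift end-frame [ -35.7 -111.7   13.6] rotvec [-0.099 -0.385 -0.495]
```

{"name": "drive_tool", "arguments": {
  "moves": "0 0 0 -0.02 -0.077 -0.099 -1;0 0 0 -0.02 -0.077 -0.099 -1;0 0 0 -0.02 -0.077 -0.099 -1;0 0 0 -0.02 -0.077 -0.099 -1;0 0 0 -0.02 -0.077 -0.099 -1;-9 -28 3 0 0 0 -1;-9 -28 3 0 0 0 -1;-9 -28 3 0 0 0 -1;-9 -28 4 0 0 0 -1;0 0 0 0 0 0 -1"
}}

```text
time_s: 2.6
position: [0.5235, 0.1699, 0.2528]
tool_rot: [3.14, 0.393, -2.882]
wrist_force: [0.7, 1.0, 0.0]
gripper_width: 0.0855
finger_force: 0.0
```

Run:
```python
from plan import *
go(G-.15*Rt(T)[:,2],Rt(T))
cv2.imwrite('pics/w1.png',camera('wrist'))
p=camera_params('wrist'); print(proj(p,[mid-d*.045,mid,mid+d*.045]))
```

```text
t 2.6 pos [0.5235 0.1699 0.2528] q [ 0.26  0.15  2.12  0.01  0.48 -1.58] w 0.0855 ff 0.0 F [0.7 1.  0. ]
shift now-frame mm [ 0.3 -0.1  0.5] shift end-frame [ 0.3 -0.1  0.5] rotvec [ 0.001  0.001 -0.002]
[[325.02844731 132.79160135]
 [325.11485856 184.84420447]
 [325.20382477 238.24431782]]
```

View pics/w1.png

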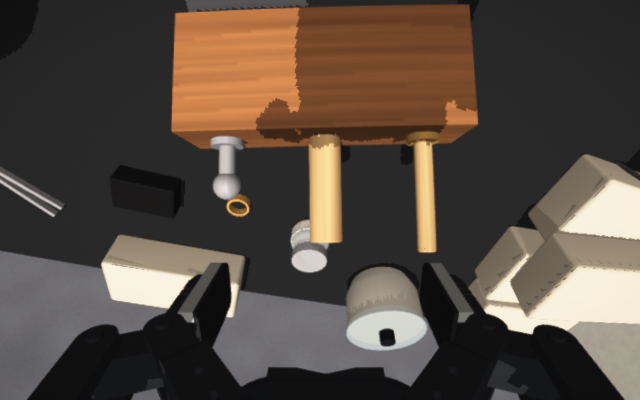

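The wrist view shows the handle from x 309 to 341, centred at 325. That matches the projected axis, so I'm descending.

{"name": "drive_tool", "arguments": {
  "moves": "0 0 20 0 0 0 -1;0 0 20 0 0 0 -1;0 0 20 0 0 0 -1;0 0 20 0 0 0 -0.8;0 0 20 0 0 0 -0.6;0 0 18 0 0 0 -0.5;0 0 16 0 0 0 -0.4;0 0 16 0 0 0 -0.4;0 0 0 0 0 0 -0.4;0 0 0 0 0 0 -0.4"
}}

```text
time_s: 3.9
position: [0.5782, 0.1865, 0.1146]
tool_rot: [3.14, 0.394, -2.879]
wrist_force: [-0.6, 0.0, 0.6]
gripper_width: 0.0592
finger_force: 0.0
```

Run:
```python
from plan import *
go(G,Rt(T))
cv2.imwrite('pics/w2.png',camera('wrist'))
```

```text
t 3.9 pos [0.5782 0.1865 0.1146] q [ 0.26  0.45  2.14  0.01  0.15 -1.58] w 0.0592 ff 0.0 F [-0.6  0.   0.6]
shift now-frame mm [ 0.3 -2.   0.9] shift end-frame [ 0.3 -2.   0.9] rotvec [0.002 0.001 0.001]
```

View pics/w2.png

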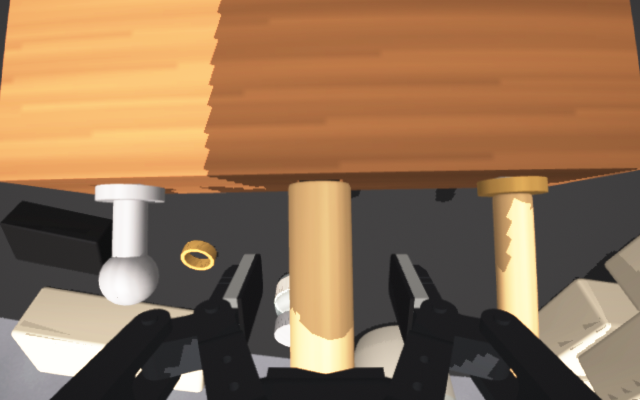

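The fingers straddle the handle. Its centre is about 2 mm towards tool -y from theirs, so I'm correcting that and closing gently.

{"name": "drive_tool", "arguments": {
  "moves": "0 -2 1 0 0 0 -0.2;0 0 0 0 0 0 0;0 0 0 0 0 0 0.15;0 0 0 0 0 0 0.25;0 0 0 0 0 0 0.3;0 0 0 0 0 0 0.35;0 0 0 0 0 0 0.4;0 0 0 0 0 0 0.5;0 0 0 0 0 0 0.7;0 0 0 0 0 0 1",
  "grip_force": 28
}}

```text
time_s: 5.2
position: [0.5792, 0.1847, 0.1135]
tool_rot: [3.14, 0.394, -2.879]
wrist_force: [1.6, -0.9, 1.3]
gripper_width: 0.027
finger_force: 27.4
```

{"name": "drive_tool", "arguments": {
  "moves": "0 0 0 0 0 0 1;0 0 0 0 0 0 1;0 0 0 0 0 0 1;0 0 0 0 0 0 1;0 0 0 0 0 0 1;0 0 0 0 0 0 1;0 0 0 0 0 0 1;0 0 0 0 0 0 1;0 0 0 0 0 0 1;0 0 0 0 0 0 1"
}}

```text
time_s: 6.45
position: [0.5792, 0.1847, 0.1136]
tool_rot: [3.14, 0.394, -2.879]
wrist_force: [1.4, -1.2, 2.3]
gripper_width: 0.0271
finger_force: 27.5
```

Run:
```python
from plan import *
go(G+.11*d,Rt(T))
```

```text
t 6.45 pos [0.5792 0.1847 0.1136] q [ 0.26  0.45  2.14  0.02  0.15 -1.6 ] w 0.0271 ff 27.544634342193604 F [ 1.4 -1.2  2.3]
shift now-frame mm [-101.4    0.   -42.2] shift end-frame [-101.3    0.   -42.3] rotvec [0.002 0.001 0.001]
```

{"name": "drive_tool", "arguments": {
  "moves": "-1.85 0 -0.77 0 0 0 1;-2.8 0 -1.15 0 0 0 1;-2.8 0 -1.15 0 0 0 1;-3.7 0 -1.5 0 0 0 1;-3.7 0 -1.5 0 0 0 1;-3.7 0 -1.5 0 0 0 1;-3.7 0 -1.5 0 0 0 1;-3.7 0 -1.5 0 0 0 1;-3.7 0 -1.5 0 0 0 1;-3.7 0 -1.5 0 0 0 1"
}}

```text
time_s: 7.7
position: [0.604, 0.1914, 0.139]
tool_rot: [3.14, 0.394, -2.879]
wrist_force: [-1.1, 0.1, -0.9]
gripper_width: 0.0273
finger_force: 27.5
```

Run:
```python
from plan import *
go(G+.11*d,Rt(T))
```

```text
t 7.7 pos [0.604  0.1914 0.139 ] q [ 0.26  0.43  2.07  0.01  0.24 -1.59] w 0.0273 ff 27.46658831834793 F [-1.1  0.1 -0.9]
shift now-frame mm [-67.9   0.  -28.6] shift end-frame [-67.8   0.  -28.7] rotvec [0.002 0.001 0.001]
```

Forces are small, so I'm continuing the withdrawal along the axis.

{"name": "drive_tool", "arguments": {
  "moves": "-5 0 -2.1 0 0 0 1;-6 0 -2.5 0 0 0 1;-7 0 -3 0 0 0 1;-7 0 -3 0 0 0 1;-7 0 -3 0 0 0 1;-7 0 -3 0 0 0 1;-7 0 -3 0 0 0 1;-7 0 -3 0 0 0 1;-7 0 -3 0 0 0 1;-8 0 -3.1 0 0 0 1"
}}

```text
time_s: 8.95
position: [0.6542, 0.2048, 0.1917]
tool_rot: [3.14, 0.393, -2.879]
wrist_force: [-0.1, -0.4, -0.3]
gripper_width: 0.0275
finger_force: 27.5
```

Run:
```python
from plan import *
go(G+.11*d,Rt(T))
a=camera('side');b=camera('wrist')
cv2.imwrite('pics/s3.png',np.hstack([cv2.resize(a[100:380,220:500],(400,400)),b[:,120:520]]))
```

```text
t 8.95 pos [0.6542 0.2048 0.1917] q [ 0.26  0.42  1.91  0.01  0.42 -1.58] w 0.0275 ff 27.504291236400604 F [-0.1 -0.4 -0.3]
shift now-frame mm [0.3 0.  0.2] shift end-frame [0.3 0.  0.2] rotvec [0.002 0.001 0.001]
```

View pics/s3.png

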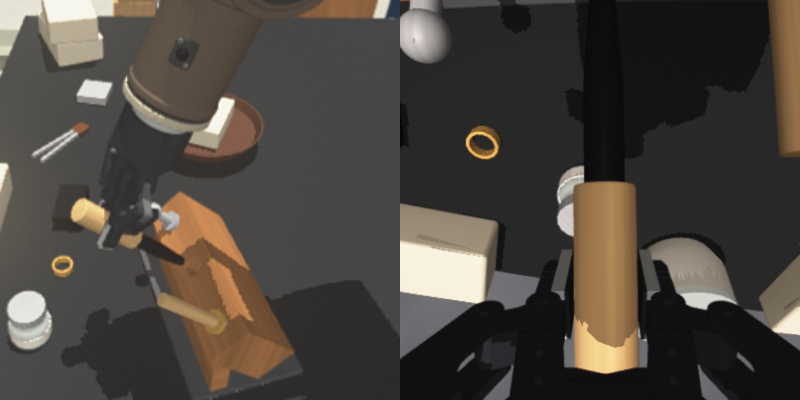

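The mandrel is clear of the bore and still square in the fingers. Next I lift it, then level it.

{"name": "drive_tool", "arguments": {
  "moves": "-6 0 -14 0 0 0 1;-10 0 -23 0 0 0 1;-10 0 -23 0 0 0 1;-10 0 -23 0 0 0 1;0 0 0 0 0.1 0 1;0 0 0 0 0.14 0 1;0 0 0 0 0.15 0 1;0 0 0 0 0.15 0 1;0 0 0 0 0.145 0 1;0 0 0 0 0.1 0 1"
}}

```text
time_s: 10.3
position: [0.6555, 0.205, 0.2825]
tool_rot: [3.14, -0.395, -2.878]
wrist_force: [0.7, 0.7, -1.2]
gripper_width: 0.027
finger_force: 27.5
```

```bash
cat >> plan.py <<'E'
def fin(yawdeg):
    R=Ro.from_euler('z',yawdeg-15,degrees=True).as_matrix()@Rt(-T)
    dd=Ro.from_euler('z',yawdeg-15,degrees=True).as_matrix()@h
    return tile+[0,0,.15]+.023*R[:,2]+.003*dd, R
E
python3 - <<'E'
from plan import *
go(*fin(15)); go(*fin(-25))
E
```

```text
t 10.3 pos [0.6555 0.205  0.2825] q [ 0.26  0.74  1.06 -0.    1.74 -1.57] w 0.027 ff 27.542831003665924 F [ 0.7  0.7 -1.2]
shift now-frame mm [ 227.4 -374.4  185.1] shift end-frame [ 227.2 -374.6  184.8] rotvec [ 0.001 -0.002  0.002]
t 10.3 pos [0.6555 0.205  0.2825] q [ 0.26  0.74  1.06 -0.    1.74 -1.57] w 0.027 ff 27.542831003665924 F [ 0.7  0.7 -1.2]
shift now-frame mm [ 226.1 -370.7  184.6] shift end-frame [ -54.7 -463.7   68.1] rotvec [-0.267 -0.003  0.646]
```

{"name": "drive_tool", "arguments": {
  "moves": "0 0 0 -0.04 0 0.1 1;0 0 0 -0.06 0 0.14 1;0 0 0 -0.06 0 0.146 1;0 0 0 -0.06 0 0.146 1;0 0 0 -0.047 0 0.114 1;-2 -15 2 0 0 0 1;-4 -32 4 0 0 0 1;-5 -40 6 0 0 0 1;-5 -40 6 0 0 0 1;-5 -40 6 0 0 0 1"
}}

```text
time_s: 11.55
position: [0.593, 0.0477, 0.2516]
tool_rot: [3.14, -0.392, 2.71]
wrist_force: [-0.0, 0.1, -0.7]
gripper_width: 0.027
finger_force: 27.6
```

Run:
```python
from plan import *
go(*fin(-25))
```

```text
t 11.55 pos [0.593  0.0477 0.2516] q [-0.06  0.59  1.42  0.14  1.5  -1.23] w 0.027 ff 27.628519535064697 F [-0.   0.1 -0.7]
shift now-frame mm [ -32.3 -294.8   43.3] shift end-frame [ -33.8 -294.6   43.2] rotvec [-0.     0.     0.005]
```

{"name": "drive_tool", "arguments": {
  "moves": "-4 -36 5 0 0 0 1;-4 -40 6 0 0 0 1;-4 -40 6 0 0 0 1;-4 -40 6 0 0 0 1;-4 -40 6 0 0 0 1;-4 -40 6 0 0 0 1;-3 -28 4 0 0 0 1;-3 -16 2 0 0 0 1;-2 -8 1 0 0 0 1;0 0 0 0 0 0 1"
}}

```text
time_s: 12.8
position: [0.4849, -0.2173, 0.2001]
tool_rot: [3.14, -0.392, 2.707]
wrist_force: [-0.2, -1.0, -1.1]
gripper_width: 0.0269
finger_force: 27.6
```

Run:
```python
from plan import *
go(*fin(-25))
P,R=fin(-25); dd=Ro.from_euler('z',-40,degrees=True).as_matrix()@h; m=tile+[0,0,.15]
ims=[]
for n in('side','top'):
    im=camera(n); q=proj(camera_params(n),[m-.133*dd,m-.045*dd,m+.045*dd]); print(n,q.round(0))
    for a in q: cv2.circle(im,(int(a[0]),int(a[1])),2,(0,0,255),-1)
    c=im[60:310,200:450] if n=='side' else im[130:380,290:540]; ims.append(cv2.resize(c,(400,400)))
cv2.imwrite('pics/f1.png',np.hstack(ims))
```

```text
t 12.8 pos [ 0.4849 -0.2173  0.2001] q [-0.47  0.57  1.6  -0.01  1.37 -1.6 ] w 0.0269 ff 27.612488865852356 F [-0.2 -1.  -1.1]
shift now-frame mm [-1.1 -8.8  1. ] shift end-frame [-1.1 -8.8  1. ] rotvec [0.001 0.    0.001]
side [[422. 141.]
 [386. 133.]
 [352. 126.]]
top [[388. 336.]
 [410. 290.]
 [431. 244.]]
```

View pics/f1.png

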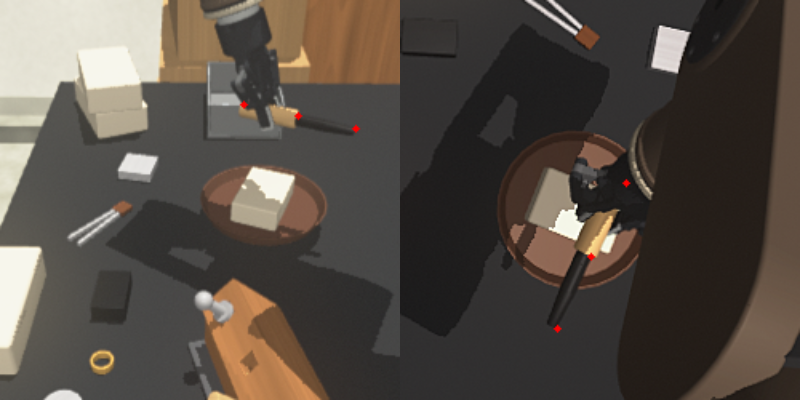

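The mandrel is level and matches the projected points. The 9 mm gap is the shift still to be made, so I'll make it and let the arm settle.

{"name": "drive_tool", "arguments": {
  "moves": "-1 -4 0.5 0 0 0 1;0 -4 0.5 0 0 0 1;0 0 0 0 0 0 1;0 0 0 0 0 0 1;0 0 0 0 0 0 1;0 0 0 0 0 0 1;0 0 0 0 0 0 1;0 0 0 0 0 0 1;0 0 0 0 0 0 1;0 0 0 0 0 0 1"
}}

```text
time_s: 14.15
position: [0.4818, -0.2248, 0.1987]
tool_rot: [3.14, -0.392, 2.706]
wrist_force: [1.1, 0.6, -1.4]
gripper_width: 0.027
finger_force: 27.6
```

Run:
```python
from plan import *
go(*fin(-25)); print(workorder.finish_job())
```

```text
t 14.15 pos [ 0.4818 -0.2248  0.1987] q [-0.48  0.57  1.6  -0.02  1.37 -1.61] w 0.027 ff 27.61342763900757 F [ 1.1  0.6 -1.4]
shift now-frame mm [-0.2 -0.7 -0.2] shift end-frame [-0.2 -0.7 -0.2] rotvec [0.001 0.    0.001]
the job is handed in; nothing more can be done
None
```

I drew the mandrel from the holder and handed the job in at 14.2 s: it is held level and still at about 28 N per finger, the handle's middle over the tile's centre and about 15 cm above it; the hand-in returned no verdict.

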